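# Find the full bath-salt tin

## Task

First push the ejector slide fully home so that the tin in the smoked acrylic holder is pushed out onto the shelf. Then lift each of the three identical bath-salt tins a few centimetres clear of the shelf to feel its weight, setting the lighter ones gently back down upright on the shelf, and leave the other toiletries where they are. Finish while holding the heaviest tin up in the gripper, upright, still and at least 15 cm clear of the shelf; do not put it down.

Things in the scene. Friction and masses are not known exactly. Their poses are not given: they have to be found in the camera images.
- tin_1_center (a point): centre (40 mm above the underside) of one of three outwardly identical closed upright steel tins: 80 mm high, body 58 mm across, lid (top 16 mm) 60 mm across; z up. Contents do not shift. Masses 0.07 to 0.45 kg; the heaviest is at least 0.15 kg heavier than either other. At the start any one of the three is in the holder, the others stand free on the shelf.
- tin_2_center (a point): centre (40 mm above the underside) of one of three outwardly identical closed upright steel tins: 80 mm high, body 58 mm across, lid (top 16 mm) 60 mm across; z up. Contents do not shift. Masses 0.07 to 0.45 kg; the heaviest is at least 0.15 kg heavier than either other. At the start any one of the three is in the holder, the others stand free on the shelf.
- tin_3_center (a point): centre (40 mm above the underside) of one of three outwardly identical closed upright steel tins: 80 mm high, body 58 mm across, lid (top 16 mm) 60 mm across; z up. Contents do not shift. Masses 0.07 to 0.45 kg; the heaviest is at least 0.15 kg heavier than either other. At the start any one of the three is in the holder, the others stand free on the shelf.
- holder_bay (a point): centre of the fixed holder's bay, 40 mm above the shelf; at the start one tin stands there (within 2 mm). The tin leaves through the open mouth along this frame's -y axis; z is up.
- holder: smoked acrylic sleeve standing on the shelf, no floor; origin 40 mm below holder_bay, same axes. Inside 66 mm wide (x); walls 4 mm thick; 12 mm wide foot flanges, 4 mm high, outside the walls; roof at 86 to 90 mm height with an 18 mm wide slot along its middle (along y). Walls and roof run from y = -31 mm (open mouth) to y = +47 mm.
- ejector (a joint): travel of the holder's black ejector slide, m: 0 at rest, 0.078 pushed fully home (along the holder's -y). A spring returns it when let go: 1.2 N at rest, 3.5 N fully home; the tin's friction adds up to about 5 N. Fully pushed, it leaves the tin's centre about 76 mm from the bay centre, its near side 15 mm beyond the mouth.
- ejector_paddle (a point): centre of the ejector slide's upright paddle above the holder's roof: 44 mm wide (holder x), 10 mm thick (holder y), 32 mm high (94 to 126 mm above the shelf). It moves with the slide; at rest it is 35 mm towards +y from the bay centre. Push on its +y face. Its axes are the holder's.
- tiers: fixed two-tier stand of smoked acrylic, 240 (its x) x 170 (its y) x 132 mm high, at the side of the shelf; origin under its centre. Not needed for the job.
- jar: closed round white ceramic jar, 66 mm wide, 60 high, on the lower tier; origin at the centre of its underside; a bystander, to be left alone
- pill_case: red pill case, 50 x 90 x 18 mm, on the lower tier; origin at the centre of its underside; a bystander, to be left alone
- scalp_brush: round grey scalp brush with a grip bar, 68 mm wide, 52 high, on the lower tier; origin at the centre of its underside; a bystander, to be left alone
- comb: folded black travel comb, 125 x 25 x 10 mm, on the upper tier; origin at the centre of its underside; a bystander, to be left alone
- clipper: steel nail clipper, 60 x 14 x 12 mm, on the upper tier; origin at the centre of its underside; a bystander, to be left alone
- cup: white ceramic cup standing on the shelf, 66 mm across, 80 high; origin at the centre of its underside; a bystander, to be left alone
- floss: white floss box lying on the shelf, 36 x 50 x 23 mm; origin at the centre of its underside; a bystander, to be left alone
- compact: black round closed mirror compact lying on the shelf, 70 mm across, 13 high; origin at the centre of its underside; a bystander, to be left alone
Not all that is in view belongs to the job. What is shaped like the part that bears tin_2_center but pink or turquoise is not meant.

How it is judged:
By the outcome, as a careful person would: the job done as asked, in the order asked, and still so for the second after the job is handed in, while the arm keeps its last pose, push and grip.
It also fails if it takes over 72 s, if anything falls off the work surface, if the arm or the gripper's body presses on something with over 40 N, if the wrist force passes 120 N, or if a joint passes its speed limit or range.

## Robot

A 6-joint arm with a two-finger parallel gripper is mounted at the origin on the work surface. World frame = base frame: x ahead of the robot, y to its left, z up, the work surface at z = 0. Lengths are in mm, angles in rad, forces in N, time in s.
With the tool pointing down it reaches from about 350 to 975 mm from the base axis. Payload 7.1 kg.
Tool frame: the origin (TCP) lies at the very end of the fingers, on their centre line; the grasp point (between the pads) lies 19 mm behind it; z points along the fingers, y is the line along which they close (so a half turn about z gives the same grasp; the last joint's range is limited). The gripper opens to 88 mm and grips with 3 to 60 N. Pads are 20 mm wide; open, the fingers measure 115 mm over their backs; the gripper's body (75 mm by 178 mm) begins 61 mm behind the grasp point.
Start: joints at [-1.188, 0.423, 1.63, -0, 1.089, -0.019], TCP at [244.438, -575.2, 222.675] pointing down, gripper open.
Joint ranges: [-3, 3], [-0.9, 2.11], [0.09, 2.58], [-1.31, 4.45], [0.11, 2.69], [-2.54, 2.54]. Speed limits (rad/s): [2.39, 2.39, 3.01, 3.14, 3.14, 3.14].

## Interface

Orientations are given as a rotation vector (axis times angle).
In Python, from workcell import get_obs, get_image, job, models gives the robot as it stands.
- The arm moves only by the tool jog_arm, never from a script. Its argument "increments" is one flat list of numbers, 7 for each row, row after row: the turn, a rotation vector about the tool's x, y, z in degrees, then the shift along the tool's x, y, z in mm, then the opening in per cent of the stroke, from 0 (shut) to 100 (fully open). A call has 1 to 12 rows; each row shifts and turns the commanded pose from where the row before left it, along the tool's axes as they then stand; what a row does not reach is not made up. A row lasts 1/8 s, in which the tool goes at most 62.5 mm and 10.7 degrees, less where a joint would pass 70% of its speed; a pose out of reach is approached as far as the arm can. A call is refused whole if a number of a shift passes 62.5 or a number of a turn 10.7, either way. A call with a gripper value outside its range is refused whole. The fingers move at their own pace and stop on an object; the grip force is fixed at half the most. Time passes only in rows, so rows that do not move let the fingers close. It gives the time, the measured TCP pose, the force, the opening and the grip force at its end, in the units of the state.
- get_obs(): the state, without advancing time (a new reading comes with each control period).
- get_image(name): name is "scene" or "top"; returns a dict with "pixels" (400x640x3 uint8, blue, green, red), "depth" (400x640 float32, mm along the optical axis (not along the pixel's ray), 0 where there is no reading), "fx", "fy", "cx", "cy" (pixels), "k1" (the pictures are not rectified: a ray, as slopes to the right and down, at radius r is drawn at 1 + k1 r^2 times it, then the intrinsics apply), "cam_to_world" (4x4, takes a point from camera to world coordinates). Camera axes: x right, y up, looking along -z (the intrinsics and any distortion apply to the point x, -y, -z); pixel columns grow to the right and rows downward; lengths in mm; the calibration is good to about 2 mm. A picture is of the moment at which its call begins.
- job.close_job(): hands the job in; it is judged then, once.
Trained networks look in the newest picture that a camera, given by its name, has taken for a name from the list of things; names that differ only in an ending like _2 or _b are one class to them, and where a whole thing is asked for, a point or a joint stands for the part that bears it (a point fixed in the world has none). Each returns a list of dicts, best first, with "p" (0 to 1); they miss things now and then, are a little off and sometimes report something else, mostly with a low value. They report only what shows in the picture. A call takes as long as a camera call. They do not tell look-alikes from the thing itself.
- models.look_for(target, camera): "centre" ([x, y, z] in mm, in world coordinates, good to about 4 mm: the middle of the surface that is visible of it).
- models.regions_of(target, camera): "region" (400x640 bool, what is visible of it).
The state is a dict: "t": time; "qpos": joint angles; "qvel": joint speeds; "joint_torque": joint torques, N m; "ee_pos": TCP position; "orientation": TCP orientation; "ft_force": force on the tool from outside, world axes, zero at the start; "moment": the same for the moment, N m; "width": finger opening in mm; "grasp_force": force on a finger pad.
Only numpy, scipy, OpenCV 4.12 (cv2) and the standard library are available. Lean on these libraries where they do the work, as an engineer would, in place of code of your own. Each camera call takes 0.05 s, during which the arm holds its last target. There are 200 camera calls.

## Working session

There is one attempt and no reset: what is moved stays moved. The work goes in short steps, Python scripts to look and compute and a tool call to move; the robot and the scene stay as the last step left them, time stands still between calls to the robot, and variables do not carry over. Pictures are saved under pics/ and viewed, at most 10 in all, crops included, and the job is handed in when it is done.

Besides the shell and the picture viewer there is one more tool, called as a command line: name --argument value ..., lists and objects as JSON in quotes. jog_arm: Moves the arm, as the interface text tells. Its arguments: {"type":"object","properties":{"increments":{"type":"array"}},"required":["increments"]}

```bash
mkdir -p pics; ls
cat > h.py <<'E'
import numpy as np, cv2
from workcell import get_obs,get_image,job,models
def cloud(im):
    d=im["depth"]; v,u=np.mgrid[0:d.shape[0],0:d.shape[1]].astype(float)
    x=(u-im["cx"])/im["fx"]; y=(v-im["cy"])/im["fy"]; a,b=x.copy(),y.copy()
    for _ in range(8):
        s=1+im["k1"]*(a*a+b*b); a,b=x/s,y/s
    P=np.stack([a*d,-b*d,-d,np.ones_like(d)],-1)@np.array(im["cam_to_world"]).T
    P=P[...,:3]; P[d==0]=np.nan
    return P
E
python3 - <<'E'
from h import *
for n in("scene","top"):
    im=get_image(n); cv2.imwrite(f"pics/{n}0.png",im["pixels"])
    np.save(f"{n}0.npy",cloud(im))
    for t in("tin_1_center","holder","ejector_paddle","ejector","cup","floss","compact","tiers"):
        for r in models.look_for(t,n)[:5]: print(n,t,np.round(r["centre"]),round(r["p"],2))
o=get_obs();print(o["ft_force"],o["orientation"],o["t"])
E
```

```text
pics
scene tin_1_center [523. 212.  85.] 0.52
scene holder [551. 235.  76.] 0.84
scene ejector_paddle [526. 253. 124.] 0.65
scene cup [ 410. -230.   56.] 0.67
scene cup [618. -21.  24.] 0.61
scene floss [619. -21.  25.] 0.56
scene compact [728.  71.  14.] 0.79
scene tiers [ 605. -481.  112.] 0.9
scene tiers [526. 255. 124.] 0.24
top tin_1_center [527. 197.  79.] 0.72
top holder [507. 226.  93.] 0.76
top ejector_paddle [514. 249. 119.] 0.75
top ejector [512. 252. 117.] 0.76
top cup [ 394. -244.   30.] 0.76
top cup [ 576. -173.   80.] 0.41
top floss [608. -28.  21.] 0.71
top compact [725.  70.  14.] 0.8
top tiers [ 577. -491.  111.] 0.85
top tiers [ 572. -452.  121.] 0.32
[-0.14367696 -0.32170043  0.13591259] [3.07840008e+00 6.26804256e-01 5.81735748e-05] 0.9
```

View pics/scene0.png

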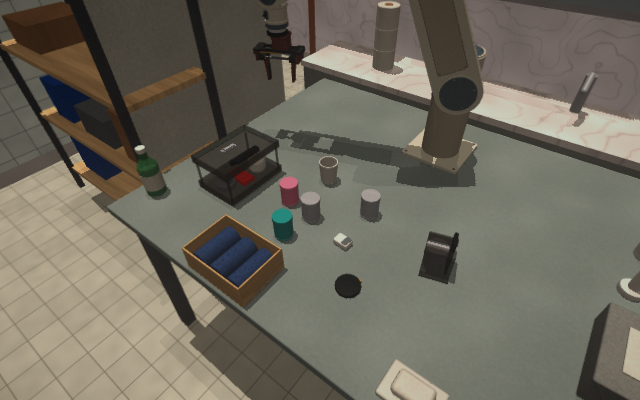

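View pics/top0.png

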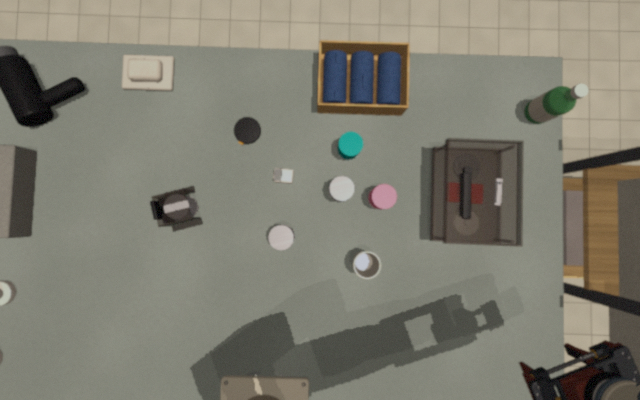

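The scene picture shows two free steel tins at (311,207) and (370,204), the pink and turquoise look-alikes at (290,191) and (282,224), and the holder with its paddle at (440,255). In the top picture the tins are at (280,237) and (342,188). The holder is at (178,207), with its paddle on the left at (157,208) and its mouth to the right.

Run:
```python
from h import *
P=np.load("top0.npy")
def blob(u,v,r,z0,z1):
    Q=P[v-r:v+r,u-r:u+r].reshape(-1,3); Q=Q[(Q[:,2]>z0)&(Q[:,2]<z1)]
    return Q
for n,u,v in(("A",280,237),("B",342,188),("pink",383,196),("turq",350,145),("cup",367,264)):
    Q=blob(u,v,18,72,90); c,r=cv2.minEnclosingCircle(Q[:,:2].astype(np.float32)); print(n,np.round(c),round(r),np.round(np.median(Q,0)),len(Q))
print(np.round(np.nanmedian(P[300:330,100:150].reshape(-1,3),0)))
S=np.load("scene0.npy")
for nm,C in(("top",P),("scene",S)):
    Q=C.reshape(-1,3); Q=Q[(abs(Q[:,0]-515)<90)&(abs(Q[:,1]-225)<90)]
    for z0,z1 in((2,8),(80,96),(98,118),(118,135)):
        R=Q[(Q[:,2]>z0)&(Q[:,2]<z1)]
        if len(R)>4:
            print(nm,z0,z1,len(R),np.round(R.mean(0)),R.min(0).round(),R.max(0).round(),[np.round(k,1) for k in cv2.minAreaRect(R[:,:2].astype(np.float32))])
im=get_image("top")["pixels"]; cv2.imwrite("pics/hold.png",cv2.resize(im[160:260,120:240],None,fx=5,fy=5,interpolation=cv2.INTER_CUBIC))
```

```text
A [459. -32.] 30 [459. -32.  80.] 496
B [ 580. -173.] 30 [ 580. -173.   80.] 487
pink [ 564. -274.] 30 [ 564. -274.   80.] 492
turq [ 688. -192.] 30 [ 688. -191.   80.] 488
cup [ 401. -237.] 33 [ 397. -240.   79.] 161
[252. 360.   0.]
top 2 8 692 [504. 219.   3.] [425. 136.   2.] [605. 315.   8.] [array([514.9, 225.3]), array([179.2, 178.9]), np.float64(0.1)]
top 80 96 860 [524. 222.  89.] [479. 179.  80.] [567. 271.  96.] [array([523. , 225.5]), array([73.9, 78. ]), np.float64(15.9)]
top 98 118 61 [516. 247. 108.] [495. 241.  98.] [537. 253. 117.] [array([516.2, 246.7]), array([42.2,  3.7]), np.float64(13.7)]
top 118 135 108 [515. 250. 125.] [495. 240. 118.] [536. 261. 130.] [array([515.8, 250.7]), array([43.6, 11.8]), np.float64(17.3)]
scene 2 8 280 [546. 237.   3.] [427. 136.   2.] [605. 315.   8.] [array([515.9, 225.3]), array([177.1, 178.3]), np.float64(0.7)]
scene 80 96 575 [529. 225.  88.] [477. 180.  80.] [569. 273.  96.] [array([522.3, 226.4]), array([78.3, 77.2]), np.float64(15.7)]
scene 98 118 32 [530. 255. 108.] [503. 244.  99.] [539. 262. 118.] [array([520.2, 253.6]), array([38.7, 10.1]), np.float64(16.5)]
scene 118 135 60 [518. 253. 125.] [495. 243. 118.] [537. 262. 127.] [array([515.7, 252.1]), array([43.6,  9.7]), np.float64(16.2)]
```

View pics/hold.png

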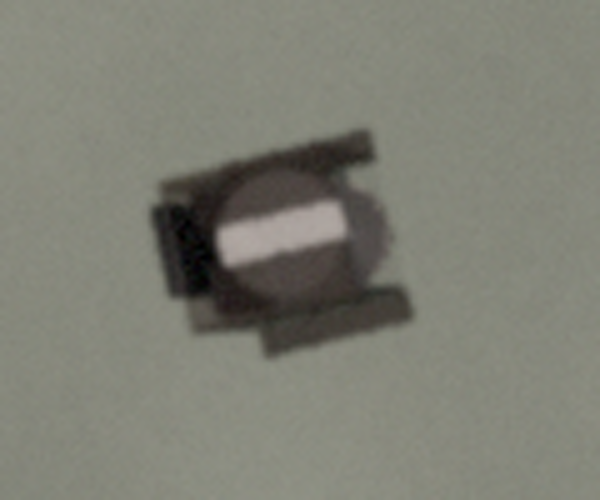

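jog_arm --increments '[0,0,7,0,0,0,0,0,0,0,32.5,-50,0,0,0,0,0,32.5,-50,0,0,0,0,0,32.5,-50,0,0,0,0,0,32.5,-50,0,0,0,0,0,32.5,-50,0,0,0,0,0,32.5,-50,0,0,0,0,0,32.5,-50,0,0,0,0,0,32.5,-50,0,0,0,0,0,32.5,-50,0,0,0,0,0,32.5,-50,0,0,0,0,0,32.5,-50,0,0]'

```text
t: 2.45
ee_pos: [436.8, 54.2, 223.1]
orientation: [3.111, 0.438, 0.002]
ft_force: [0.9, 0.0, 0.1]
width: 0.4
grasp_force: 0.0
```

jog_arm --increments '[0,0,0,32.5,-50,0,0,0,0,0,32.5,-50,0,0,0,0,0,32.5,-50,0,0,0,0,0,32.5,-50,0,0,0,0,0,0,0,0,0,0,0,0,0,0,0,0]'

```text
t: 3.2
ee_pos: [505.4, 279.9, 222.3]
orientation: [3.11, 0.439, -0.002]
ft_force: [-0.3, -0.6, 0.2]
width: 0.8
grasp_force: 0.0
```

jog_arm --increments '[0,0,0,1.5,-8,50,0,0,0,0,0,0,50,0,0,0,0,0,0,18,0,0,0,0,0,0,0,0,0,0,0,0,10,0,0,0,0,0,0,10,0,0,0,0,0,0,0,0,0]'

```text
t: 4.08
ee_pos: [511.6, 268.4, 105.8]
orientation: [-3.111, -0.436, -0.003]
ft_force: [-0.4, -0.5, -0.9]
width: 0.3
grasp_force: 0.0
```

jog_arm --increments '[0,0,0,0,8,0,0,0,0,0,0,8,0,0,0,0,0,0,8,0,0,0,0,0,0,8,0,0,0,0,0,0,8,0,0,0,0,0,0,8,0,0,0,0,0,0,8,0,0,0,0,0,0,8,0,0,0,0,0,0,0,0,0]'

```text
t: 5.2
ee_pos: [528.5, 206.9, 104.6]
orientation: [3.111, 0.437, -0.0]
ft_force: [-0.3, 2.9, 2.2]
width: 0.4
grasp_force: 1.6
```

jog_arm --increments '[0,0,0,0,5,0,0,0,0,0,0,0,0,0,0,0,0,0,0,0,0]'

```text
t: 5.58
ee_pos: [529.7, 202.8, 104.6]
orientation: [3.111, 0.438, -0.0]
ft_force: [-0.0, 3.3, 2.8]
width: 0.5
grasp_force: 1.6
```

jog_arm --increments '[0,0,0,0,3,0,0,0,0,0,0,3,0,0,0,0,0,0,0,0,0]'

```text
t: 5.95
ee_pos: [531.3, 197.0, 104.6]
orientation: [3.111, 0.438, -0.0]
ft_force: [-0.3, 3.9, 1.1]
width: 0.5
grasp_force: 1.8
```

jog_arm --increments '[0,0,0,0,2,0,0,0,0,0,0,0,0,0,0,0,0,0,0,0,0]'

```text
t: 6.32
ee_pos: [531.9, 195.1, 104.6]
orientation: [3.111, 0.438, -0.0]
ft_force: [0.5, 4.4, 1.8]
width: 0.7
grasp_force: 2.1
```

jog_arm --increments '[0,0,0,0,2,0,0,0,0,0,0,0,0,0,0,0,0,0,0,0,0]'

```text
t: 6.7
ee_pos: [532.4, 193.2, 104.6]
orientation: [3.111, 0.438, -0.0]
ft_force: [-1.3, 3.7, 1.8]
width: 0.4
grasp_force: 2.1
```

jog_arm --increments '[0,0,0,0,2,0,0,0,0,0,0,0,0,0,0,0,0,0,0,0,0]'

```text
t: 7.08
ee_pos: [533.0, 191.2, 104.6]
orientation: [3.111, 0.438, -0.0]
ft_force: [-0.7, 4.3, 2.0]
width: 0.4
grasp_force: 2.1
```

jog_arm --increments '[0,0,0,0,2,0,0,0,0,0,0,0,0,0,0,0,0,0,0,0,0]'

```text
t: 7.45
ee_pos: [533.3, 190.2, 104.6]
orientation: [-3.11, -0.437, 0.001]
ft_force: [-2.4, 9.2, 1.4]
width: 0.5
grasp_force: 4.6
```

jog_arm --increments '[0,0,0,0,2,0,0,0,0,0,0,0,0,0,0,0,0,0,0,0,0]'

```text
t: 7.82
ee_pos: [533.4, 189.8, 104.7]
orientation: [-3.108, -0.436, 0.001]
ft_force: [-4.6, 18.3, 1.3]
width: 0.3
grasp_force: 9.1
```

jog_arm --increments '[0,0,0,0,-12,0,0,0,0,0,0,-14,0,0,0,0,0,0,-14,0,0,0,0,0,0,-14,0,0,0,0,0,0,-14,0,0,0,0,0,0,-14,0,0,0,0,0,0,-16,0,0,0,0,0,0,-12,0,0,0,0,0,0,0,-58,0,0,0,0,0,0,-58,0,0,0,0,0,0,0,100]'

```text
t: 9.2
ee_pos: [506.4, 295.0, 225.6]
orientation: [-3.108, -0.438, -0.014]
ft_force: [0.5, -0.2, 0.9]
width: 7.3
grasp_force: 0.0
```

```bash
cat > look.py <<'E'
from h import *
import sys
def tins(tag):
    for cam in("top","scene"):
        im=get_image(cam); cv2.imwrite(f"pics/{cam}{tag}.png",im["pixels"]); P=cloud(im); hsv=cv2.cvtColor(im["pixels"],cv2.COLOR_BGR2HSV)
        m=((P[...,2]>74)&(P[...,2]<86)&(P[...,0]>350)&(P[...,1]>-330)).astype(np.uint8)
        n,l,st,_=cv2.connectedComponentsWithStats(m)
        for i in range(1,n):
            if st[i,4]>80:
                Q=P[l==i]; c,r=cv2.minEnclosingCircle(Q[:,:2].astype(np.float32)); print(cam,np.round(c,1),round(r,1),"z",np.median(Q[:,2]).round(1),"sat",np.median(hsv[...,1][l==i]),st[i,4])
tins(sys.argv[1])
o=get_obs();print(o["t"],o["ee_pos"],o["orientation"],o["ft_force"])
E
python3 look.py 1
```

```text
top [ 860.1 -217.7] 134.5 z 79.1 sat 122.0 738
top [804.1 613.4] 81.8 z 79.9 sat 33.0 1172
top [ 688.  -191.6] 29.8 z 79.5 sat 195.0 485
top [649.5 620.5] 23.5 z 79.9 sat 34.0 185
top [ 580.1 -172.9] 29.8 z 79.6 sat 8.0 485
top [ 564.3 -274.4] 30.1 z 79.6 sat 60.0 492
top [546.5 146.2] 30.1 z 79.9 sat 19.0 500
top [459.1 -31.9] 29.8 z 79.7 sat 16.0 497
top [ 400.7 -236.7] 32.7 z 79.6 sat 18.0 155
scene [ 565.9 -273.2] 31.0 z 78.9 sat 115.0 193
scene [458.9 -30.9] 31.3 z 79.0 sat 23.0 219
scene [ 580.4 -171.4] 30.4 z 78.7 sat 24.0 222
scene [ 689.1 -191.3] 32.3 z 78.9 sat 183.0 254
scene [ 860.6 -217.6] 133.8 z 78.1 sat 133.0 582
scene [545.4 148.2] 31.8 z 79.3 sat 24.0 311
scene [558.  236.5] 38.7 z 80.4 sat 31.0 96
scene [550.8 633.2] 112.8 z 79.7 sat 40.0 3463
9.3 [503.73985035 293.34603174 221.01879125] [-3.11064529e+00 -4.37892315e-01 -1.38769414e-03] [ 0.55153177 -0.81833165  0.51731056]
```

jog_arm --increments '[0,0,-10,0,0,0,100,0,0,-10,0,0,0,100,0,0,-10,0,0,0,100,0,0,-10,0,0,0,100,0,0,-10,0,0,0,100,0,0,-10,0,0,0,100,0,0,-10,0,0,0,100,0,0,-10,0,0,0,100,0,0,-10,0,0,0,100]'

```text
t: 10.42
ee_pos: [502.7, 292.5, 218.3]
orientation: [-1.882, -2.513, 0.006]
ft_force: [0.1, 0.0, 0.2]
width: 87.9
grasp_force: 0.0
```

jog_arm --increments '[0,0,0,-51,0.5,0,100,0,0,0,-51,0,0,100,0,0,0,-51,0,0,100,0,0,0,0,0,40,100,0,0,0,0,0,40,100,0,0,0,0,0,0,100,0,0,0,0,0,0,100]'

```text
t: 11.3
ee_pos: [546.5, 146.4, 140.7]
orientation: [-1.89, -2.509, 0.001]
ft_force: [0.2, 1.0, 0.3]
width: 87.4
grasp_force: 0.0
```

Lined up over the ejected tin; descend and close.

jog_arm --increments '[0,0,0,0,0,40,100,0,0,0,0,0,40,100,0,0,0,0,0,30,100,0,0,0,0,0,10,100,0,0,0,0,0,0,100,0,0,0,0,0,0,0,0,0,0,0,0,0,0,0,0,0,0,0,0,0,0,0,0,0,0,0,0,0,0,0,0,0,0,0]'

```text
t: 12.55
ee_pos: [546.6, 146.2, 21.2]
orientation: [1.89, 2.509, 0.0]
ft_force: [-2.9, -1.2, 6.9]
width: 58.1
grasp_force: 30.0
```

jog_arm --increments '[0,0,0,0,0,-15,0,0,0,0,0,0,-25,0,0,0,0,0,0,-15,0,0,0,0,0,0,0,0,0,0,0,0,0,0,0,0,0,0,0,0,0,0]'

```text
t: 13.3
ee_pos: [545.9, 146.0, 74.9]
orientation: [-1.89, -2.509, 0.002]
ft_force: [-0.1, -1.6, -1.3]
width: 58.0
grasp_force: 30.0
```

```bash
cat > w.py <<'E'
from h import *
F=[]
for _ in range(8):
    get_image("top"); o=get_obs(); F.append(np.r_[o["ft_force"],o["joint_torque"][1:3]])
print(np.mean(F,0).round(2),np.std(F,0).round(2),o["t"],o["ee_pos"],o["width"],o["grasp_force"])
E
python3 w.py
```

```text
[-2.700e-01 -5.000e-02 -1.710e+00 -5.420e+01 -1.941e+01] [0.24 0.43 0.28 0.1  0.02] 13.7 [546.5366992  146.19514932  75.55414297] 58.49360132866134 29.96344618499279
```

Tin C weighs about 1.7–2 N. I'll set it back down gently.

jog_arm --increments '[0,0,0,0,0,20,0,0,0,0,0,0,20,0,0,0,0,0,0,8,0,0,0,0,0,0,4,0,0,0,0,0,0,0,0,0,0,0,0,0,0,0,0,0,0,0,0,1,0,0,0,0,0,0,1,0,0,0,0,0,0,0,0,0,0,0,0,0,0,0]'

```text
t: 14.95
ee_pos: [546.6, 146.2, 21.7]
orientation: [1.89, 2.509, -0.0]
ft_force: [0.6, -0.6, -1.5]
width: 58.9
grasp_force: 30.0
```

jog_arm --increments '[0,0,0,0,0,0.5,0,0,0,0,0,0,0.5,0,0,0,0,0,0,0,0,0,0,0,0,0,0,0]'

```text
t: 15.45
ee_pos: [546.6, 146.2, 21.2]
orientation: [1.89, 2.509, 0.0]
ft_force: [-1.7, -1.2, 5.8]
width: 58.2
grasp_force: 30.0
```

jog_arm --increments '[0,0,0,0,0,0,100,0,0,0,0,0,0,100,0,0,0,0,0,0,100,0,0,0,0,0,0,100,0,0,0,0,0,0,100,0,0,0,0,0,-20,100,0,0,0,0,0,-40,100,0,0,0,0,0,-40,100,0,0,0,0,0,-30,100]'

```text
t: 16.58
ee_pos: [547.2, 146.3, 153.9]
orientation: [1.889, 2.508, 0.003]
ft_force: [-1.1, 0.3, -0.1]
width: 88.0
grasp_force: 0.0
```

jog_arm --increments '[0,0,0,-36.8,-33.4,0,100,0,0,0,-36.8,-33.3,0,100,0,0,0,-36.8,-33.4,0,100,0,0,0,-36.8,-33.3,0,100,0,0,0,0,0,20,100,0,0,0,0,0,0,100,0,0,0,0,0,0,100]'

```text
t: 17.45
ee_pos: [459.6, -31.8, 131.7]
orientation: [1.889, 2.509, 0.001]
ft_force: [0.9, 0.1, 0.3]
width: 88.1
grasp_force: 0.0
```

```bash
python3 w.py; python3 look.py 2|grep -v "scene"
```

```text
[ -0.09  -0.11   0.08 -40.64 -19.34] [0.46 0.45 0.55 0.08 0.07] 17.85 [459.06149409 -31.88961511 130.77400564] 87.789245020942 0.0
top [ 860.9 -217.8] 134.9 z 79.0 sat 123.0 744
top [799.7 617.9] 80.8 z 79.7 sat 34.0 1187
top [ 688.3 -191.9] 29.9 z 79.6 sat 196.0 485
top [552.7 620.6] 110.7 z 79.9 sat 35.0 1276
top [ 580.3 -173. ] 29.7 z 79.8 sat 8.0 488
top [ 564.1 -274.1] 30.2 z 79.5 sat 61.0 488
top [546.9 146.2] 30.0 z 79.8 sat 19.0 503
top [ 400.7 -237.1] 32.8 z 78.9 sat 18.0 152
17.95 [459.02892276 -32.01116247 130.71369857] [1.88990320e+00 2.50952139e+00 1.72980853e-05] [-0.80536707  0.5513754  -0.04019083]
```

Tin C stands as placed, weighing about 1.75 N. Next is tin A: down 109 mm, grip, lift 55 mm.

jog_arm --increments '[0,0,0,0,0,40,100,0,0,0,0,0,40,100,0,0,0,0,0,20,100,0,0,0,0,0,9,100,0,0,0,0,0,0,100,0,0,0,0,0,0,0,0,0,0,0,0,0,0,0,0,0,0,0,0,0,0,0,0,0,0,0,0,0,0,0,0,0,0,0]'

```text
t: 19.2
ee_pos: [459.2, -32.1, 22.1]
orientation: [1.89, 2.509, 0.0]
ft_force: [-0.5, -0.6, 6.1]
width: 58.6
grasp_force: 30.0
```

jog_arm --increments '[0,0,0,0,0,-15,0,0,0,0,0,0,-25,0,0,0,0,0,0,-15,0,0,0,0,0,0,0,0,0,0,0,0,0,0,0,0,0,0,0,0,0,0]'

```text
t: 19.95
ee_pos: [458.4, -32.1, 76.0]
orientation: [-1.89, -2.508, 0.001]
ft_force: [0.1, 1.4, -0.3]
width: 58.3
grasp_force: 30.0
```

```bash
python3 w.py
```

```text
[ 1.000e-01 -2.000e-02 -5.100e-01 -4.359e+01 -1.567e+01] [0.29 0.47 0.32 0.1  0.01] 20.35 [458.88902765 -32.10254095  76.52907803] 58.292853282058836 29.9736600369215
```

Tin A weighs about 0.6 N. Set it down.

jog_arm --increments '[0,0,0,0,0,20,0,0,0,0,0,0,20,0,0,0,0,0,0,8,0,0,0,0,0,0,4,0,0,0,0,0,0,0,0,0,0,0,0,0,0,0,0,0,0,0,0,1,0,0,0,0,0,0,1,0,0,0,0,0,0,0.5,0,0,0,0,0,0,0.5,0,0,0,0,0,0,0,0,0,0,0,0,0,0,0]'

```text
t: 21.85
ee_pos: [459.0, -32.1, 22.1]
orientation: [1.89, 2.509, 0.0]
ft_force: [-1.8, -0.2, 6.3]
width: 58.6
grasp_force: 30.0
```

jog_arm --increments '[0,0,0,0,0,0,100,0,0,0,0,0,0,100,0,0,0,0,0,0,100,0,0,0,0,0,0,100,0,0,0,0,0,0,100,0,0,0,0,0,-20,100,0,0,0,0,0,-40,100,0,0,0,0,0,-40,100,0,0,0,0,0,-30,100,0,0,-10,0,0,0,100,0,0,-10,0,0,0,100,0,0,-9,0,0,0,100]'

```text
t: 23.35
ee_pos: [458.8, -32.1, 151.8]
orientation: [1.194, 2.906, 0.0]
ft_force: [-0.9, -0.8, 0.4]
width: 87.9
grasp_force: 0.0
```

jog_arm --increments '[0,0,0,-46.3,-3.5,0,100,0,0,0,-46.3,-3.5,0,100,0,0,0,-46.3,-3.5,0,100,0,0,0,-46.3,-3.5,0,100,0,0,0,0,0,20,100,0,0,0,0,0,0,100,0,0,0,0,0,0,100]'

```text
t: 24.22
ee_pos: [579.8, -172.6, 131.9]
orientation: [-1.201, -2.902, 0.0]
ft_force: [-0.0, 0.7, 0.4]
width: 87.7
grasp_force: 0.0
```

```bash
python3 look.py 3|grep -v "scene"
```

```text
top [ 860.8 -218.2] 134.5 z 79.0 sat 122.5 742
top [802.8 615.6] 80.6 z 79.8 sat 33.0 1169
top [ 703.1 -196.9] 24.3 z 79.6 sat 167.0 109
top [552.2 613.7] 109.3 z 79.8 sat 35.0 1274
top [546.7 146.3] 29.9 z 79.9 sat 19.0 504
top [459.5 -31.2] 29.5 z 79.8 sat 18.0 350
24.325 [ 580.19819746 -172.52853212  132.4173355 ] [1.20058514e+00 2.90233255e+00 1.44627750e-04] [ 0.5655844   0.4312344  -0.34137231]
```

jog_arm --increments '[0,0,0,0,0,40,100,0,0,0,0,0,40,100,0,0,0,0,0,20,100,0,0,0,0,0,10,100,0,0,0,0,0,0,100,0,0,0,0,0,0,0,0,0,0,0,0,0,0,0,0,0,0,0,0,0,0,0,0,0,0,0,0,0,0,0,0,0,0,0]'

```text
t: 25.58
ee_pos: [580.2, -173.2, 22.2]
orientation: [1.202, 2.902, -0.0]
ft_force: [-1.9, -1.2, 6.2]
width: 58.6
grasp_force: 30.0
```

jog_arm --increments '[0,0,0,0,0,-15,0,0,0,0,0,0,-25,0,0,0,0,0,0,-15,0,0,0,0,0,0,0,0,0,0,0,0,0,0,0,0,0,0,0,0,0,0]'

```text
t: 26.32
ee_pos: [579.4, -172.7, 75.8]
orientation: [-1.201, -2.901, 0.0]
ft_force: [-0.1, -1.2, -3.4]
width: 58.7
grasp_force: 30.0
```

```bash
python3 w.py
```

```text
[ 4.000e-02 -6.000e-02 -3.760e+00 -5.906e+01 -2.130e+01] [0.58 0.43 0.64 0.1  0.02] 26.725 [ 580.02014137 -172.91110889   76.53589862] 58.42731514824407 29.9634962528944
```

Tin B weighs about 3.8 N, so it is the heaviest. Raise it well clear of the shelf and hold.

jog_arm --increments '[0,0,0,0,0,-25,0,0,0,0,0,0,-35,0,0,0,0,0,0,-35,0,0,0,0,0,0,-30,0,0,0,0,0,0,-15,0,0,0,0,0,0,0,0,0,0,0,0,0,0,0,0,0,0,0,0,0,0,0,0,0,0,0,0,0,0,0,0,0,0,0,0]'

```text
t: 27.98
ee_pos: [579.9, -172.8, 216.2]
orientation: [-1.201, -2.902, 0.0]
ft_force: [-1.1, -0.0, -3.4]
width: 58.0
grasp_force: 30.0
```

```bash
python3 look.py 4; python3 -c "
from h import *
cv2.imwrite('pics/final.png',cv2.resize(cv2.imread('pics/scene4.png')[80:320,180:500],None,fx=2,fy=2))"; python3 w.py
```

```text
top [ 860.4 -218.9] 135.2 z 79.0 sat 122.0 746
top [803.3 615.8] 80.8 z 79.9 sat 34.0 1183
top [552.8 621. ] 110.8 z 79.8 sat 35.0 1272
top [546.4 146.4] 29.9 z 79.8 sat 19.0 500
top [460.4 -27.4] 29.3 z 79.8 sat 19.0 250
scene [ 399.2 -239.1] 36.6 z 78.1 sat 48.0 81
scene [ 564.7 -274.7] 30.9 z 78.9 sat 117.0 193
scene [459.4 -30.9] 31.0 z 79.1 sat 24.0 223
scene [ 688.1 -190.5] 31.4 z 78.9 sat 185.0 254
scene [ 860.4 -216.8] 133.5 z 78.3 sat 133.0 571
scene [546.1 149. ] 31.6 z 79.3 sat 24.0 308
scene [556. 236.] 38.7 z 80.0 sat 30.5 96
scene [551.  636.1] 112.7 z 79.7 sat 40.0 3475
28.075 [ 580.06169425 -172.91966752  216.51478259] [-1.20165158e+00 -2.90247855e+00  4.81934617e-05] [-0.47207455  0.68598    -2.6960898 ]
[ 2.600e-01  2.000e-02 -3.340e+00 -5.461e+01 -2.813e+01] [0.15 0.52 0.5  0.03 0.01] 28.475 [ 580.10282957 -172.91569225  216.72925208] 58.51539705788062 29.964083656668663
```

View pics/final.png

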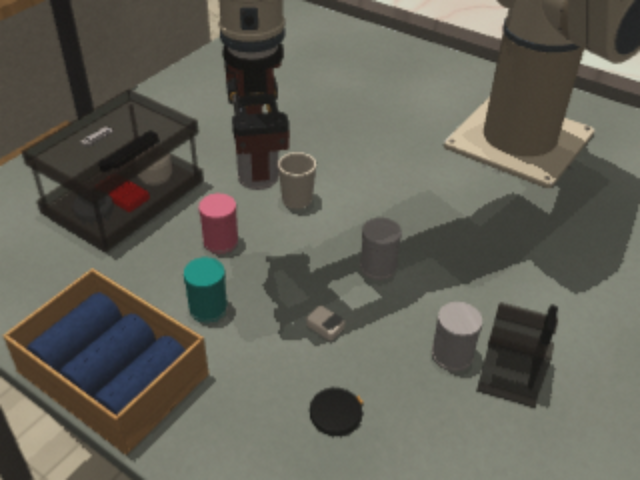

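The picture shows the heaviest tin held up in the gripper at (258,165). The two lighter tins stand upright at (381,248) and (457,335), and the other items are unmoved. I'm handing the job in.

```bash
python3 -c "
from workcell import job
print(job.close_job())"
```

```text
the job is handed in; nothing more can be done
None
```

I pushed the ejector to its stop and the tin came out. All three tins were lifted and felt (about 0.6, 1.75 and 3.8 N), the two lighter ones are back upright on the shelf, and the heaviest is held upright and still about 19 cm above it; the job was handed in at about 28.5 s.

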